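Reload four sample vials into the analyser tray in reverse order

TASK

The analyser reads its tray from the far end, so move the four capped sample vials from the rack with the coloured cups into the white tray, one to a compartment, in reverse order: the vial at the left-hand end of the rack goes to the right-hand end of the tray, the next one beside it, and so on along the row. The coloured cups stay behind and still show which vial stood where. Keep the vials upright and set each one down on its compartment floor without dropping it.

Things in the scene. Friction and masses are not known exactly. Their poses are not given: they have to be found in the camera images.
- vial_red_mid (a point): Upright amber glass sample vial with a paper band and a red screw cap: round, 28 mm across (cap 30 mm, top 18 mm), 84 mm tall, flat bottom, about 70 g. Point: the vial's centre, 42 mm above its bottom; z axis up to the cap. It starts standing loosely in the red cup, its bottom 16 mm above the bench.
- vial_blue_mid (a point): Upright amber glass sample vial with a paper band and a blue screw cap: round, 28 mm across (cap 30 mm, top 18 mm), 84 mm tall, flat bottom, about 70 g. Point: the vial's centre, 42 mm above its bottom; z axis up to the cap. It starts standing loosely in the blue cup, its bottom 16 mm above the bench.
- vial_yellow_mid (a point): Upright amber glass sample vial with a paper band and a yellow screw cap: round, 28 mm across (cap 30 mm, top 18 mm), 84 mm tall, flat bottom, about 70 g. Point: the vial's centre, 42 mm above its bottom; z axis up to the cap. It starts standing loosely in the yellow cup, its bottom 16 mm above the bench.
- vial_green_mid (a point): Upright amber glass sample vial with a paper band and a green screw cap: round, 28 mm across (cap 30 mm, top 18 mm), 84 mm tall, flat bottom, about 70 g. Point: the vial's centre, 42 mm above its bottom; z axis up to the cap. It starts standing loosely in the green cup, its bottom 16 mm above the bench.
- cup_red: Fixed red square plastic cup on the source rack, 54 x 54 mm outside, 49 x 49 mm inside, 18 mm high, 4 mm floor, open on top. The red-capped vial starts in it. Origin: centre of its underside, 12 mm above the bench; axes parallel to the rack's.
- cup_blue: Fixed blue square plastic cup on the source rack, 54 x 54 mm outside, 49 x 49 mm inside, 18 mm high, 4 mm floor, open on top. The blue-capped vial starts in it. Origin: centre of its underside, 12 mm above the bench; axes parallel to the rack's.
- cup_yellow: Fixed yellow square plastic cup on the source rack, 54 x 54 mm outside, 49 x 49 mm inside, 18 mm high, 4 mm floor, open on top. The yellow-capped vial starts in it. Origin: centre of its underside, 12 mm above the bench; axes parallel to the rack's.
- cup_green: Fixed green square plastic cup on the source rack, 54 x 54 mm outside, 49 x 49 mm inside, 18 mm high, 4 mm floor, open on top. The green-capped vial starts in it. Origin: centre of its underside, 12 mm above the bench; axes parallel to the rack's.
- source_rack: Fixed aluminium rail 70 x 236 mm, 12 mm high, with the four coloured cups in a row along its y axis at y = -84, -28, 28, 84 mm, in any order; cup rims 30 mm above the bench. Origin: centre of its underside on the bench, z up; its y axis is within 20 degrees of world +y (robot's left). It stands left or right of the tray.
- tray: Fixed white tray 62 x 236 mm, empty, with four open 50 x 50 mm compartments in a row along its y axis, centres at y = -84, -28, 28, 84 mm, x = 0; floors 16 mm, rims 30 mm above the bench. Origin: centre of its underside on the bench, z up; y axis within 20 degrees of world +y. Reversed row: cup at y on the rack, vial at -y in the tray.
Not all that is in view belongs to the job. Of the things shaped like the source_rack, the aluminium one is meant.

How it is judged:
By the outcome, as a careful person would: the job done as asked, in the order asked, and still so for the second after the job is handed in, with the robot touching nothing.
It also fails if it takes over 104 s, if anything falls off the work surface, if the arm or the gripper's body presses on something with over 40 N, if the wrist force passes 120 N, or if a joint passes its speed limit or range.

ROBOT

A 6-joint arm with a two-finger parallel gripper is mounted at the origin on the work surface. World frame = base frame: x ahead of the robot, y to its left, z up, the work surface at z = 0. Lengths are in m, angles in rad, forces in N, time in s.
With the tool pointing down it reaches from about 0.3 to 1 m from the base axis. Payload 5.1 kg.
Tool frame: the origin (TCP) lies at the very end of the fingers, on their centre line; the grasp point (between the pads) lies 19 mm behind it; x points along the fingers, y is the direction in which the jaws open and shut, and the axes are right-handed (so a half turn about x gives the same grasp; the last joint's range is limited). The gripper opens to 95 mm and grips with 3 to 60 N. Pads are 20 mm wide; open, the fingers measure 119 mm over their backs; the gripper's body (75 mm by 180 mm) begins 59 mm behind the grasp point.
Start: joints at [-1.352, 0.124, 1.65, -0, 1.367, -0.083], TCP at [0.193, -0.621, 0.215] pointing down, gripper open.
Joint ranges: [-2.61, 2.61], [-1.02, 2.33], [0.03, 2.71], [-1.35, 4.49], [0.32, 2.68], [-2.91, 2.91]. Speed limits (rad/s): [2.57, 2.57, 3.14, 3.14, 3.14, 3.14].

INTERFACE

Orientations are given as a 3x3 rotation matrix whose columns are the frame's x, y, z axes.
In Python, from bench import robot gives the robot as it stands.
- The arm moves only by the shell command python3 -m inch 'ROWS' [OPENING]. ROWS is JSON, a list of rows, each a list of 4 numbers: the shift along the tool's x, y, z in m, then the turn about the tool's x in degrees. A call has 1 to 10 rows; each row is the pose to reach, as a shift and turn from the pose commanded when the call began, along the tool's axes at that moment; what a row does not reach only later rows make up. A row lasts 1/8 s, in which the tool goes at most 62.5 mm and 10.7 degrees, less where a joint would pass 70% of its speed; a pose out of reach is approached as far as the arm can. A call with a gripper value outside its range is refused whole. OPENING is the finger opening in m, from 0 to 0.0951, set as the call begins (- or left out, the last holds). The fingers move at their own pace and stop on an object; the grip force is fixed at half the most. Time passes only in rows, so rows that repeat a pose let the fingers close. It gives the time, the measured TCP pose, the force and the opening at its end, in the units of the state.
- robot.read_state(): the state, without advancing time (a new reading comes with each control period).
- robot.capture(name): name is "scene" or "top"; returns the picture (480x640x3 uint8, red, green, blue); there is no depth.
- robot.camera_params(name): a dict with "K" (3x3 intrinsics, pixels), "k1" (the pictures are not rectified: a ray, as slopes to the right and down, at radius r is drawn at 1 + k1 r^2 times it, then the intrinsics apply), "rvec" (rotation vector, rad) and "tvec" (3), from world to camera coordinates, as OpenCV has them. Camera axes: x right, y down, z forward; pixel columns grow to the right and rows downward; lengths in m; the calibration is good to about 2 mm. A picture is of the moment at which its call begins. camera_params takes no time and is no camera call.
- robot.finish_job(): hands the job in, once; it reports no verdict.
The state is a dict: "time": time; "joint_positions": joint angles; "dq": joint speeds; "effort": joint torques, N m; "tcp_pos": TCP position; "orientation": TCP orientation; "wrist_force": force on the tool from outside, world axes, zero at the start; "torque": the same for the moment, N m; "finger_gap": finger opening in m.
Only numpy, scipy, OpenCV 4.12 (cv2) and the standard library are available. Lean on these libraries where they do the work, as an engineer would, in place of code of your own. Each camera call takes 0.05 s, during which the arm holds its last target. There are 200 camera calls.

## Working session

There is one attempt and no reset: what is moved stays moved. The work goes in short steps, Python scripts to look and compute and a shell command to move; the robot and the scene stay as the last step left them, time stands still between calls to the robot, and variables do not carry over. Pictures are saved under pics/ and viewed, about 12 in all and at most 16, crops included, and the job is handed in when it is done.

```bash
ls; mkdir -p pics; python3 - <<'E'
from bench import robot
import cv2
s=robot.read_state();print(s)
for n in("scene","top"):
    cv2.imwrite(f"pics/{n}0.png",robot.capture(n)[:,:,::-1]);print(n,robot.camera_params(n))
E
```

```text
pics
{'time': 0.0, 'joint_positions': array([-1.35161445e+00,  1.24479380e-01,  1.65162865e+00, -2.58575170e-05,
        1.36751357e+00, -8.26003567e-02]), 'dq': array([-0.00155943,  0.00123376,  0.00021511,  0.00039746, -0.0024586 ,
        0.00049976]), 'effort': array([ 1.81677042e-03, -4.17602670e+01, -3.59930027e+01,  7.75199477e-02,
        4.92374436e-02, -1.55121620e-04]), 'tcp_pos': array([ 0.19302221, -0.62002007,  0.21343052]), 'orientation': array([[-4.65873975e-04,  2.97226910e-01, -9.54806759e-01],
       [ 1.97489256e-03, -9.54804727e-01, -2.97227241e-01],
       [-9.99997941e-01, -2.02411120e-03, -1.42172541e-04]]), 'wrist_force': array([-0.08602999,  0.21630067,  0.71216823]), 'torque': array([ 0.07220897, -0.00916004, -0.00516528]), 'finger_gap': 0.09503850386005368}
scene {'K': array([[619.62594763,   0.        , 323.37400473],
       [  0.        , 619.62594763, 243.24704342],
       [  0.        ,   0.        ,   1.        ]]), 'k1': 0.053557896429658115, 'rvec': array([ 1.9427463 ,  1.23866434, -0.57090816]), 'tvec': array([-0.04695308, -0.22364544,  1.73212775])}
top {'K': array([[455.72722861,   0.        , 324.79957067],
       [  0.        , 455.72722861, 240.30413117],
       [  0.        ,   0.        ,   1.        ]]), 'k1': -0.08290008021719521, 'rvec': array([ 2.12940353, -2.14610698,  0.1742414 ]), 'tvec': array([-0.13956045,  0.45463851,  1.17775897])}
```

View pics/scene0.png

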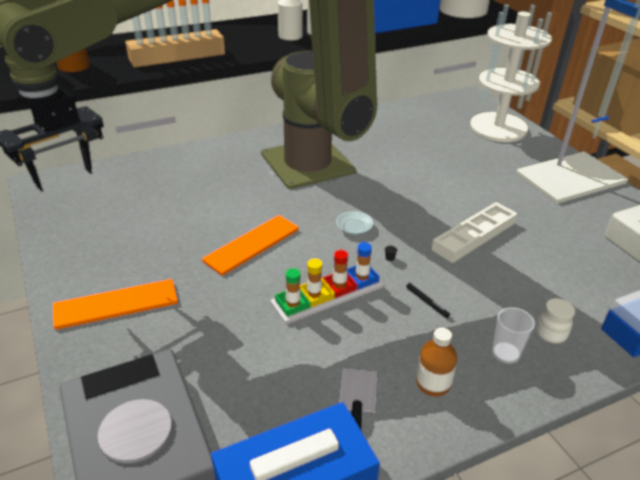

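View pics/top0.png

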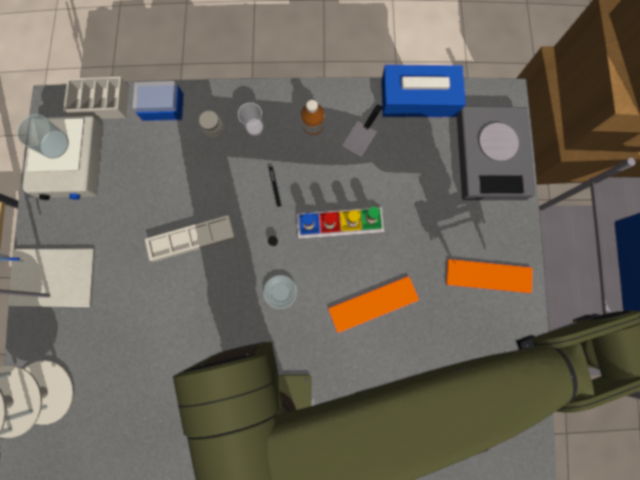

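The scene view shows the aluminium rail with the cups from green (290,290) to blue (365,265), and the tray at (475,232). In the top view the rail is at (340,222) and the tray at (190,237). 
Things that could be taken for the rack: the aluminium rail at top (340,222), and the orange rails at (374,305) and (490,276). For the tray: the white one with four compartments at (190,237), and the beige rack at (95,97). I choose (340,222) and (190,237), and will check both in a close crop.

```bash
cat > h.py <<'E'
from bench import robot
import numpy as np, cv2
P={n:robot.camera_params(n) for n in("scene","top")}
def ray(n,px):
    p=P[n];K=np.array(p["K"]);R=cv2.Rodrigues(np.array(p["rvec"]))[0];t=np.array(p["tvec"])
    u=cv2.undistortPoints(np.array([[px]],float),K,np.array([p["k1"],0,0,0,0.]))[0,0]
    return -R.T@t, R.T@np.array([u[0],u[1],1.])
def onplane(n,px,z):
    c,d=ray(n,px);return c+d*(z-c[2])/d[2]
def tri(a,b):
    (c1,d1),(c2,d2)=ray("scene",a),ray("top",b)
    s=np.linalg.lstsq(np.c_[d1,-d2],c2-c1,rcond=None)[0]
    p,q=c1+s[0]*d1,c2+s[1]*d2
    return (p+q)/2,np.linalg.norm(p-q)
def proj(n,X):
    p=P[n];return cv2.projectPoints(np.array(X,float).reshape(-1,1,3),np.array(p["rvec"]),np.array(p["tvec"]),np.array(p["K"]),np.array([p["k1"],0,0,0,0.]))[0][:,0]
HUE={"red":[(0,6),(174,180)],"yellow":[(21,32)],"green":[(50,85)],"blue":[(100,120)]}
def mask(im,c,smin=120,vmin=60):
    h=cv2.cvtColor(im,cv2.COLOR_RGB2HSV);m=0
    for a,b in HUE[c]: m=m|cv2.inRange(h,(a,smin,vmin),(b,255,255))
    return m
E
python3 - <<'E'
from h import *
S=robot.capture("scene");T=robot.capture("top")
for n,im,(x0,y0,x1,y1) in(("scene",S,(265,230,395,325)),("top",T,(290,195,395,245))):
    for c in HUE:
        m=mask(im,c);w=np.zeros_like(m);w[y0:y1,x0:x1]=m[y0:y1,x0:x1]
        k,l,st,ce=cv2.connectedComponentsWithStats(w)
        print(n,c,[(st[i].tolist(),ce[i].round(1).tolist()) for i in range(1,k) if st[i,4]>15])
def up(im,x0,y0,x1,y1,f): return cv2.resize(im[y0:y1,x0:x1],None,fx=f,fy=f,interpolation=cv2.INTER_CUBIC)
a=up(T,290,200,390,244,7.5);b=up(T,140,205,240,269,3.9);c=up(S,265,232,390,325,2.8)
o=np.zeros((600,760,3),np.uint8);o[:a.shape[0],:a.shape[1]]=a;o[335:335+b.shape[0],:b.shape[1]]=b;o[335:335+c.shape[0],400:400+c.shape[1]]=c
cv2.imwrite("pics/c1.png",o[:,:,::-1])
# tray outline in top
g=cv2.cvtColor(T,cv2.COLOR_RGB2HSV)
for nm,(x0,y0,x1,y1) in(("tray",(140,208,240,265)),("rack",(290,200,390,242))):
    sub=T[y0:y1,x0:x1].astype(int); med=np.median(T[180:300,130:420].reshape(-1,3),0)
    print(nm,"bench",med)
    d=np.abs(sub-med).max(2); print(np.percentile(d,[50,90]))
E
```

```text
scene red [([334, 250, 14, 15, 178], [340.4, 256.6]), ([323, 274, 34, 24, 291], [341.7, 285.7])]
scene yellow [([307, 258, 15, 17, 207], [314.2, 266.1]), ([299, 279, 35, 28, 399], [318.4, 293.8])]
scene green [([286, 268, 14, 16, 186], [292.6, 275.4]), ([276, 292, 34, 24, 360], [292.0, 303.6])]
scene blue [([358, 242, 14, 15, 169], [364.0, 248.8]), ([347, 266, 32, 23, 282], [364.0, 277.4])]
top red [([320, 212, 20, 21, 338], [329.5, 221.4])]
top yellow [([340, 210, 22, 21, 376], [350.5, 219.7])]
top green [([361, 207, 20, 22, 295], [370.9, 217.9])]
top blue [([300, 213, 19, 21, 305], [308.9, 222.7])]
tray bench [116. 115. 112.]
[33. 74.]
rack bench [116. 115. 112.]
[34. 94.]
```

View pics/c1.png

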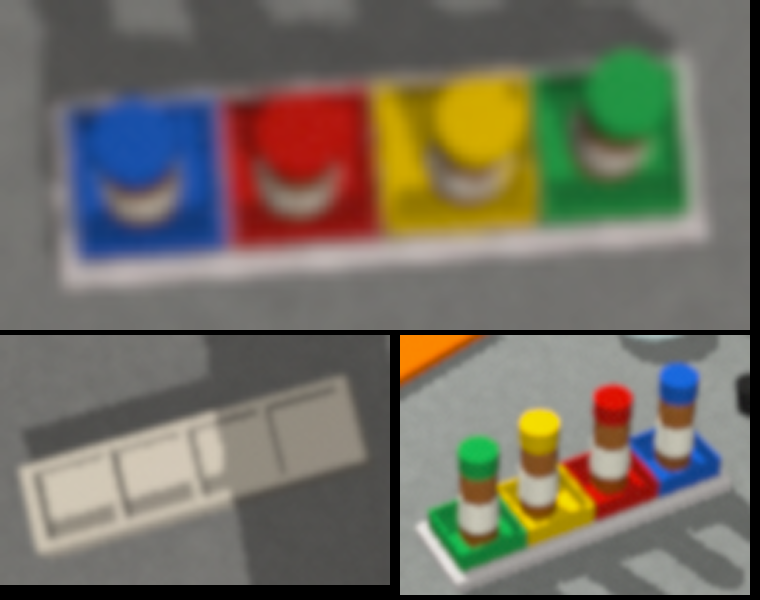

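The crop confirms the choice. From the left (+y, image left) the cups are blue, red, yellow and green, on a pale aluminium rail. The tray is white with four compartments, its right part in shadow.

```bash
cat > m.py <<'E'
from h import *
T=robot.capture("top");S=robot.capture("scene")
print("topcam",ray("top",(320,240))[0],"scenecam",ray("scene",(320,240))[0])
crop={"blue":(133,140),"red":(303,137),"yellow":(481,118),"green":(627,93)}
sc={"blue":(358,242,14,15),"red":(334,250,14,15),"yellow":(307,258,15,17),"green":(286,268,14,16)}
for c,(u,v) in crop.items():
    t=(290+(u+.5)/7.5-.5,200+(v+.5)/7.5-.5); x,y,w,h=sc[c]
    s=(x+(w-1)/2,y+5)  # centre of the cap top disc
    X,e=tri(s,t); print(c,"tri",X.round(4),"gap",round(e,4),"top-plane z=.1",onplane("top",t,.1).round(4),"scene",onplane("scene",s,.1).round(4))
def rect(n,m,z,nm):
    c=max(cv2.findContours(m,cv2.RETR_EXTERNAL,cv2.CHAIN_APPROX_NONE)[0],key=cv2.contourArea)[:,0]
    W=np.array([onplane(n,p,z)[:2] for p in c]); r=cv2.minAreaRect((W*1000).astype(np.float32))
    b=cv2.boxPoints(r);i=max([(0,1),(1,2)],key=lambda k:np.linalg.norm(b[k[0]]-b[k[1]]));d=b[i[0]]-b[i[1]];d*=np.sign(d[1])
    print(nm,n,"centre",np.round(r[0],1),"size",np.round(r[1],1),"yaw(y axis from +y, ccw)",round(np.degrees(np.arctan2(-d[0],d[1])),2))
V=T.max(2);m=np.zeros_like(V);m[208:265,140:240]=((V>128)[208:265,140:240])*255
m=cv2.morphologyEx(m,cv2.MORPH_CLOSE,np.ones((5,5)));m=cv2.morphologyEx(m,cv2.MORPH_OPEN,np.ones((5,5)))
rect("top",m,.03,"tray")
V=S.max(2);m=np.zeros_like(V);m[200:262,430:522]=((V>165)[200:262,430:522])*255
print("scene tray px",(m>0).sum());m=cv2.morphologyEx(m,cv2.MORPH_CLOSE,np.ones((7,7)))
rect("scene",m,.025,"tray")
for n,im,(x0,y0,x1,y1) in(("top",T,(290,195,395,245)),("scene",S,(265,262,395,325))):
    m=0
    for c in HUE:m=m|mask(im,c,90,50)
    w=np.zeros_like(m);w[y0:y1,x0:x1]=m[y0:y1,x0:x1];w=cv2.morphologyEx(w,cv2.MORPH_CLOSE,np.ones((5,5)))
    rect(n,w,.03,"cups (54x222)")
for nm,q in(("rail lower-left,lower-right z.012",[(65,288),(707,240)]),):
    for u,v in q: print(nm,onplane("top",(290+(u+.5)/7.5-.5,200+(v+.5)/7.5-.5),.012).round(4))
for u,v in[(20,130),(346,40),(367,125),(40,218)]: print("tray corner z.03",onplane("top",(140+(u+.5)/3.9-.5,205+(v+.5)/3.9-.5),.03).round(4))
E
python3 m.py
```

```text
topcam [ 0.25824225 -0.14094002  1.23561172] scenecam [ 1.36125344 -0.62479357  0.89950569]
blue tri [ 0.5013 -0.0978  0.0987] gap 0.0024 top-plane z=.1 [ 0.5005 -0.0989  0.1   ] scene [ 0.5031 -0.0974  0.1   ]
red tri [ 0.5025 -0.1549  0.0972] gap 0.0039 top-plane z=.1 [ 0.5011 -0.1566  0.1   ] scene [ 0.5062 -0.1547  0.1   ]
yellow tri [ 0.5075 -0.2161  0.1008] gap 0.0023 top-plane z=.1 [ 0.5072 -0.2172  0.1   ] scene [ 0.5071 -0.2146  0.1   ]
green tri [ 0.5162 -0.2663  0.0991] gap 0.0019 top-plane z=.1 [ 0.5156 -0.2671  0.1   ] scene [ 0.5175 -0.2659  0.1   ]
tray top centre [461.5 226.5] size [ 72.  238.6] yaw(y axis from +y, ccw) 15.42
scene tray px 1536
tray scene centre [457.8 236. ] size [ 72.6 245.1] yaw(y axis from +y, ccw) 15.82
cups (54x222) top centre [ 509.3 -183.4] size [ 61.7 219.4] yaw(y axis from +y, ccw) 4.85
cups (54x222) scene centre [ 486.6 -186.2] size [127.4 227.9] yaw(y axis from +y, ccw) 4.56
rail lower-left,lower-right z.012 [ 0.4646 -0.0709  0.012 ]
rail lower-left,lower-right z.012 [ 0.4805 -0.3047  0.012 ]
tray corner z.03 [0.4649 0.3462 0.03  ]
tray corner z.03 [0.5266 0.1182 0.03  ]
tray corner z.03 [0.4664 0.102  0.03  ]
tray corner z.03 [0.4031 0.3286 0.03  ]
```

```bash
cat > go.py <<'E'
import sys
from h import *
# target: x y z yaw(deg, direction of tool y); prints the total row needed (tool axes, m, deg)
s=robot.read_state();R=np.array(s["orientation"]);x,y,z,a=map(float,sys.argv[1:5])
d=R.T@(np.array([x,y,z])-s["tcp_pos"]);cur=np.degrees(np.arctan2(R[1,1],R[0,1]))
print("t",round(s["time"],2),"tcp",s["tcp_pos"].round(4),"yaw",round(cur,2),"gap",round(s["finger_gap"],4),"F",s["wrist_force"].round(1))
print("row",d.round(4),"turn",round(-((a-cur+180)%360-180),2))
E
python3 go.py 0.5013 -0.0985 0.19 3.9
```

```text
t 0.3 tcp [ 0.1931 -0.6204  0.2142] yaw -72.71 gap 0.0952 F [ 0.3 -0.3 -0.5]
row [ 0.0245 -0.4067 -0.4494] turn -76.61
```

```bash
python3 -m inch '[[0.002,-0.04,-0.044,-7.6],[0.005,-0.08,-0.088,-15],[0.007,-0.12,-0.132,-23],[0.010,-0.16,-0.176,-31],[0.012,-0.20,-0.22,-38],[0.015,-0.24,-0.264,-46],[0.017,-0.28,-0.308,-54],[0.02,-0.32,-0.352,-61],[0.022,-0.36,-0.396,-69],[0.0245,-0.4067,-0.4494,-76.6]]' 0.095; python3 -m inch '[[0,0,0,0],[0,0,0,0]]';python3 go.py 0.5013 -0.0985 0.040 3.9
```

```text
time: 1.55
tcp_pos: [0.4977, -0.1042, 0.1908]
orientation: [[0.001, 0.997, 0.072], [-0.001, 0.072, -0.997], [-1.0, 0.001, 0.001]]
wrist_force: [1.0, -0.5, 0.1]
finger_gap: 0.0951
time: 1.8
tcp_pos: [0.4968, -0.1059, 0.1904]
orientation: [[-0.0, 0.998, 0.068], [-0.0, 0.068, -0.998], [-1.0, -0.0, 0.0]]
wrist_force: [-0.5, 0.7, -0.5]
finger_gap: 0.0949
t 1.8 tcp [ 0.4968 -0.1059  0.1904] yaw 3.92 gap 0.0949 F [-0.5  0.7 -0.5]
row [ 0.1504  0.005  -0.0071] turn 0.02
```

```bash
python3 -m inch '[[0.02,0.005,-0.0071,0],[0.055,0.005,-0.0071,0],[0.09,0.005,-0.0071,0],[0.12,0.005,-0.0071,0],[0.14,0.005,-0.0071,0],[0.15,0.005,-0.0071,0],[0.15,0.005,-0.0071,0]]'; python3 -m inch '[[0,0,0,0],[0,0,0,0]]'; python3 - <<'E'
from h import *
a=robot.capture("scene")[180:340,240:440];b=robot.capture("top")[160:290,260:420]
f=lambda i,s:cv2.resize(i,None,fx=s,fy=s,interpolation=cv2.INTER_CUBIC)
o=np.zeros((325,800,3),np.uint8);a=f(a,2);b=f(b,2.5);o[:a.shape[0],:400]=a;o[:b.shape[0],400:]=b
cv2.imwrite("pics/g1.png",o[:,:,::-1])
E
python3 go.py 0.5013 -0.0985 0.040 3.9
```

```text
time: 2.68
tcp_pos: [0.5005, -0.0988, 0.0393]
orientation: [[-0.002, 0.998, 0.066], [0.001, 0.066, -0.998], [-1.0, -0.002, -0.001]]
wrist_force: [0.9, 0.1, 1.0]
finger_gap: 0.0951
time: 2.92
tcp_pos: [0.5023, -0.0988, 0.0415]
orientation: [[0.002, 0.998, 0.068], [-0.001, 0.068, -0.998], [-1.0, 0.002, 0.001]]
wrist_force: [0.3, -0.1, 0.5]
finger_gap: 0.0951
t 3.02 tcp [ 0.502  -0.0987  0.0413] yaw 3.89 gap 0.0949 F [-0.5  0.8  0.5]
row [ 0.0013 -0.0007 -0.0002] turn -0.01
```

View pics/g1.png

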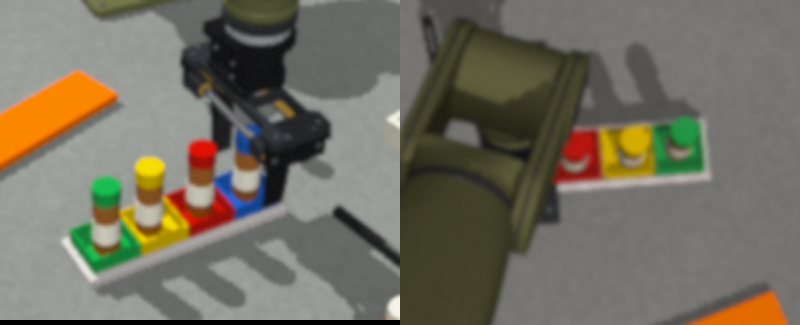

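The picture shows the open jaws straddling the blue vial (left half, about (250,150)) and clear of the red one. I close now.

```bash
python3 -m inch '[[0,0,0,0],[0,0,0,0],[0,0,0,0],[0,0,0,0],[0,0,0,0],[0,0,0,0]]' 0.01; python3 -m inch '[[0,0,0,0],[0,0,0,0],[-0.003,0,0,0],[-0.01,0,0,0]]'; python3 go.py 0.4874 0.1428 0.20 15.3
```

```text
time: 3.78
tcp_pos: [0.5014, -0.0985, 0.0404]
orientation: [[-0.0, 0.998, 0.068], [0.0, 0.068, -0.998], [-1.0, -0.0, -0.0]]
wrist_force: [-0.3, -0.1, 0.1]
finger_gap: 0.0405
time: 4.28
tcp_pos: [0.501, -0.0984, 0.0503]
orientation: [[-0.001, 0.998, 0.068], [0.0, 0.068, -0.998], [-1.0, -0.001, -0.0]]
wrist_force: [0.3, -0.2, -0.1]
finger_gap: 0.0295
t 4.28 tcp [ 0.501  -0.0984  0.0503] yaw 3.89 gap 0.0295 F [ 0.3 -0.2 -0.1]
row [-0.1496  0.0026 -0.2416] turn -11.41
```

```bash
python3 -m inch '[[-0.01,0,0,0],[-0.025,0,0,0],[-0.045,0,0,0],[-0.07,0,0,0],[-0.095,0,0,0],[-0.12,0,0,0],[-0.14,0,0,0],[-0.15,0,0,0],[-0.15,0,0,0]]'; python3 - <<'E'
from h import *
a=robot.capture("scene")[120:340,240:500]
cv2.imwrite("pics/l1.png",cv2.resize(a,None,fx=2.5,fy=2.5,interpolation=cv2.INTER_CUBIC)[:,:,::-1])
E
python3 go.py 0.4874 0.1428 0.20 15.3
```

```text
time: 5.4
tcp_pos: [0.5018, -0.0986, 0.2012]
orientation: [[0.001, 0.998, 0.068], [-0.0, 0.068, -0.998], [-1.0, 0.001, 0.0]]
wrist_force: [0.7, -0.4, -1.5]
finger_gap: 0.0294
t 5.45 tcp [ 0.5012 -0.0984  0.2001] yaw 3.89 gap 0.0291 F [-0.4 -0.5 -1. ]
row [ 2.000e-04  2.600e-03 -2.416e-01] turn -11.41
```

View pics/l1.png

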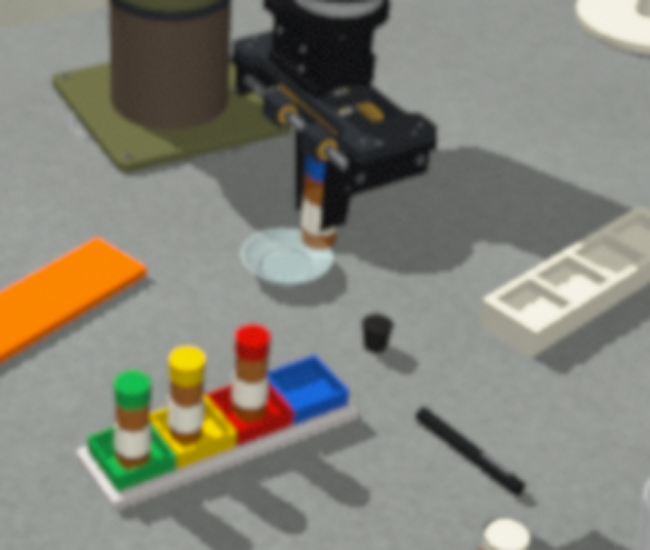

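The blue vial hangs upright in the jaws at (320,205), the blue cup is empty, and the others are untouched. I carry it to the tray.

```bash
python3 -m inch '[[0,0,-0.015,0],[0,0.0,-0.045,-2],[0,0.001,-0.085,-4],[0,0.001,-0.125,-6],[0,0.002,-0.165,-8],[0,0.002,-0.2,-10],[0,0.0026,-0.227,-11.4],[0,0.0026,-0.2416,-11.4],[0,0.0026,-0.2416,-11.4],[0,0.0026,-0.2416,-11.4]]';  python3 go.py 0.4874 0.1428 0.041 15.3
```

```text
time: 6.7
tcp_pos: [0.4875, 0.1422, 0.2002]
orientation: [[-0.0, 0.965, 0.263], [-0.0, 0.263, -0.965], [-1.0, -0.001, 0.0]]
wrist_force: [1.0, 0.6, -0.1]
finger_gap: 0.0289
t 6.7 tcp [0.4875 0.1422 0.2002] yaw 15.25 gap 0.0289 F [ 1.   0.6 -0.1]
row [ 1.592e-01  1.000e-04 -7.000e-04] turn -0.05
```

Lower to about 25 mm above the floor and look before setting down.

```bash
python3 -m inch '[[0.02,0,0,0],[0.05,0,0,0],[0.08,0,0,0],[0.105,0,0,0],[0.125,0,0,0],[0.135,0,0,0],[0.135,0,0,0],[0.135,0,0,0]]'; python3 - <<'E'
from h import *
a=robot.capture("scene")[130:290,390:560];b=robot.capture("top")[190:280,120:260]
f=lambda i,s:cv2.resize(i,None,fx=s,fy=s,interpolation=cv2.INTER_CUBIC)
a=f(a,2.5);b=f(b,2.5);o=np.zeros((400,800,3),np.uint8);o[:a.shape[0],:a.shape[1]]=a;o[:b.shape[0],430:430+b.shape[1]]=b
cv2.imwrite("pics/p1.png",o[:,:,::-1])
E
python3 go.py 0.4874 0.1428 0.041 15.3
```

```text
time: 7.7
tcp_pos: [0.4883, 0.1426, 0.0662]
orientation: [[0.001, 0.965, 0.263], [0.0, 0.263, -0.965], [-1.0, 0.001, 0.0]]
wrist_force: [-0.3, -0.0, -0.4]
finger_gap: 0.0297
t 7.8 tcp [0.4885 0.1428 0.0665] yaw 15.29 gap 0.0294 F [-0.1  0.1 -1.2]
row [ 0.0255 -0.0011 -0.0003] turn -0.01
```

View pics/p1.png

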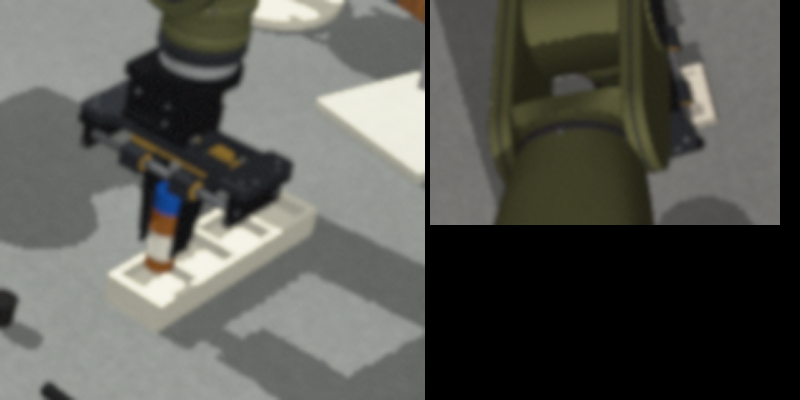

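```bash
python3 - <<'E'
from h import *
a=np.radians(15.3);X=np.array([np.cos(a),np.sin(a),0]);Y=np.array([-np.sin(a),np.cos(a),0]);o=np.array([.4652,.2238,.03])
print(((proj("scene",[o+X*x+Y*y for y in(-.118,.118) for x in(-.031,.031)])-[390,130]+.5)*2.5-.5).round())
E
python3 -m inch '[[0.005,0,0,0],[0.01,0,0,0],[0.015,0,0,0],[0.018,0,0,0],[0.020,0,0,0],[0.021,0,0,0],[0.021,0,0,0]]'; python3 -m inch '[[0.001,0,0,0],[0.001,0,0,0],[0.002,0,0,0],[0.002,0,0,0]]';python3 go.py 0.4874 0.1428 0.041 15.3
```

```text
[[104. 275.]
 [157. 308.]
 [262. 183.]
 [315. 211.]]
time: 8.68
tcp_pos: [0.4877, 0.1427, 0.0445]
orientation: [[0.0, 0.965, 0.264], [0.0, 0.264, -0.965], [-1.0, 0.0, -0.0]]
wrist_force: [-0.1, 0.1, -1.4]
finger_gap: 0.0293
time: 9.18
tcp_pos: [0.4876, 0.1427, 0.0424]
orientation: [[-0.0, 0.965, 0.264], [-0.0, 0.264, -0.965], [-1.0, -0.0, 0.0]]
wrist_force: [0.1, -0.7, -0.3]
finger_gap: 0.0293
t 9.18 tcp [0.4876 0.1427 0.0424] yaw 15.29 gap 0.0293 F [ 0.1 -0.7 -0.3]
row [ 0.0014 -0.0001 -0.0002] turn -0.01
```

```bash
for i in 1; do python3 -m inch '[[0.0005,0,0,0],[0.0005,0,0,0],[0.001,0,0,0],[0.001,0,0,0]]'; done; python3 -m inch '[[0.0005,0,0,0],[0.0005,0,0,0]]'
```

```text
time: 9.68
tcp_pos: [0.4876, 0.1427, 0.0414]
orientation: [[-0.0, 0.965, 0.264], [0.0, 0.264, -0.965], [-1.0, -0.0, -0.0]]
wrist_force: [-0.2, 0.0, -0.6]
finger_gap: 0.0292
time: 9.93
tcp_pos: [0.4876, 0.1427, 0.0409]
orientation: [[-0.0, 0.965, 0.264], [-0.0, 0.264, -0.965], [-1.0, -0.0, -0.0]]
wrist_force: [-0.8, -0.3, -0.2]
finger_gap: 0.029
```

```bash
python3 -m inch '[[0.0005,0,0,0],[0.0005,0,0,0]]'; python3 -m inch '[[0,0,0,0]]'
```

```text
time: 10.18
tcp_pos: [0.4877, 0.1427, 0.0405]
orientation: [[0.0, 0.965, 0.264], [-0.0, 0.264, -0.965], [-1.0, 0.0, 0.0]]
wrist_force: [0.0, 0.9, -0.5]
finger_gap: 0.0292
time: 10.3
tcp_pos: [0.4876, 0.1427, 0.0404]
orientation: [[-0.0, 0.965, 0.264], [0.0, 0.264, -0.965], [-1.0, -0.0, -0.0]]
wrist_force: [-0.2, 0.5, -1.2]
finger_gap: 0.0294
```

```bash
python3 -m inch '[[0.0005,0,0,0],[0.0005,0,0,0]]'|grep -E 'pos|force'; python3 -m inch '[[0.0005,0,0,0],[0.0005,0,0,0]]'|grep -E 'pos|force'
```

```text
tcp_pos: [0.4878, 0.1427, 0.0404]
wrist_force: [-2.0, -0.3, 3.8]
tcp_pos: [0.4879, 0.1427, 0.0404]
wrist_force: [-3.7, -0.4, 5.8]
```

```bash
python3 -m inch '[[-0.0005,0,0,0],[-0.0005,0,0,0],[-0.0005,0,0,0],[-0.0005,0,0,0],[-0.0005,0,0,0],[-0.01,0,0,0],[-0.04,0,0,0],[-0.09,0,0,0],[-0.14,0,0,0],[-0.15,0,0,0]]' 0.095; python3 go.py 0.5022 -0.1555 0.19 3.9
```

```text
time: 12.05
tcp_pos: [0.4902, 0.1432, 0.1951]
orientation: [[0.009, 0.965, 0.264], [0.002, 0.264, -0.965], [-1.0, 0.009, 0.001]]
wrist_force: [0.6, -0.0, 0.3]
finger_gap: 0.0949
t 12.05 tcp [0.4902 0.1432 0.1951] yaw 15.29 gap 0.0949 F [ 0.6 -0.   0.3]
row [ 0.0047 -0.0672  0.2913] turn 11.39
```

```bash
python3 -m inch '[[0,-0.007,0.03,1],[0,-0.018,0.08,3],[0,-0.03,0.135,5],[0,-0.041,0.185,7.5],[0,-0.052,0.235,9.5],[0,-0.0646,0.275,11.4],[0,-0.0646,0.2917,11.4],[0,-0.0646,0.2917,11.4],[0,-0.0646,0.2917,11.4]]'; python3 go.py 0.5022 -0.1555 0.040 3.9; python3 - <<'E'
from h import *
a=robot.capture("scene")[130:290,390:560];b=robot.capture("top")[190:280,120:260]
f=lambda i,s:cv2.resize(i,None,fx=s,fy=s,interpolation=cv2.INTER_CUBIC)
a=f(a,2.5);b=f(b,2.5);o=np.zeros((400,800,3),np.uint8);o[:a.shape[0],:a.shape[1]]=a;o[:b.shape[0],430:430+b.shape[1]]=b
cv2.imwrite("pics/p2.png",o[:,:,::-1])
E
```

```text
time: 13.18
tcp_pos: [0.5022, -0.1545, 0.1891]
orientation: [[-0.001, 0.998, 0.069], [0.001, 0.069, -0.998], [-1.0, -0.001, -0.001]]
wrist_force: [-1.1, -0.1, 0.3]
finger_gap: 0.0951
t 13.18 tcp [ 0.5022 -0.1545  0.1891] yaw 3.97 gap 0.0951 F [-1.1 -0.1  0.3]
row [0.1491 0.     0.0011] turn 0.07
```

View pics/p2.png

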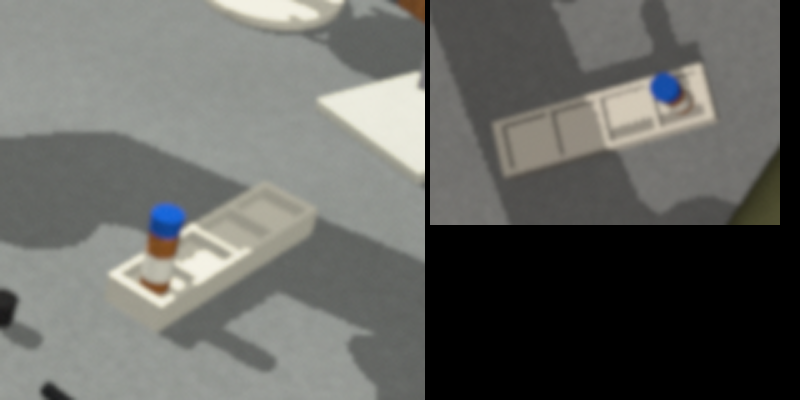

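The blue vial stands upright in the tray's right-hand end compartment: (160,270) in the scene half, base near (683,105) in the top half. Next is red.

```bash
python3 -m inch '[[0.02,0,0.001,0],[0.055,0,0.001,0],[0.09,0,0.001,0],[0.12,0,0.001,0],[0.14,0,0.001,0],[0.149,0,0.001,0],[0.149,0,0.001,0],[0.149,0,0.001,0]]'; python3 -m inch '[[0,0,0,0],[0,0,0,0],[0,0,0,0],[0,0,0,0],[0,0,0,0],[0,0,0,0],[0,0,0,0],[0,0,0,0],[0,0,0,0]]' 0.01; python3 go.py 0.5022 -0.1555 0.04 3.9
```

```text
time: 14.28
tcp_pos: [0.503, -0.1569, 0.0413]
orientation: [[0.001, 0.998, 0.068], [-0.001, 0.068, -0.998], [-1.0, 0.001, 0.001]]
wrist_force: [0.5, 0.1, -0.1]
finger_gap: 0.0948
time: 15.4
tcp_pos: [0.5023, -0.1567, 0.0404]
orientation: [[0.0, 0.998, 0.068], [0.0, 0.068, -0.998], [-1.0, 0.0, -0.0]]
wrist_force: [-0.5, -0.3, -0.7]
finger_gap: 0.0295
t 15.4 tcp [ 0.5023 -0.1567  0.0404] yaw 3.89 gap 0.0295 F [-0.5 -0.3 -0.7]
row [ 0.0004 -0.0001 -0.0012] turn -0.01
```

```bash
python3 -m inch '[[-0.003,0,0,0],[-0.01,0,0,0],[-0.025,0,0,0],[-0.05,0,0,0],[-0.08,0,0,0],[-0.11,0,0,0],[-0.14,0,0,0],[-0.155,0,0,0],[-0.16,0,0,0],[-0.16,0,0,0]]'; python3 -m inch '[[0,0,-0.015,0],[0,-0.001,-0.05,-2],[0,-0.001,-0.095,-4],[0,-0.002,-0.145,-6],[0,-0.003,-0.195,-8],[0,-0.004,-0.245,-10],[0,-0.005,-0.29,-11.4],[0,-0.0056,-0.33,-11.4],[0,-0.0056,-0.35,-11.4],[0,-0.0056,-0.3547,-11.4]]'; python3 -m inch '[[0,0,0,0],[0,0,0,0]]';  python3 go.py 0.4726 0.1968 0.0405 15.3
```

```text
time: 16.65
tcp_pos: [0.502, -0.1566, 0.1999]
orientation: [[-0.001, 0.998, 0.068], [0.0, 0.068, -0.998], [-1.0, -0.001, -0.0]]
wrist_force: [-0.5, -0.1, -0.1]
finger_gap: 0.0293
time: 17.9
tcp_pos: [0.4714, 0.1981, 0.1993]
orientation: [[-0.002, 0.964, 0.266], [-0.001, 0.266, -0.964], [-1.0, -0.002, -0.0]]
wrist_force: [-0.7, 0.2, 0.2]
finger_gap: 0.0293
time: 18.15
tcp_pos: [0.4726, 0.1961, 0.2002]
orientation: [[-0.0, 0.965, 0.263], [-0.0, 0.263, -0.965], [-1.0, -0.001, 0.0]]
wrist_force: [-0.1, -0.6, -0.2]
finger_gap: 0.0293
t 18.15 tcp [0.4726 0.1961 0.2002] yaw 15.24 gap 0.0293 F [-0.1 -0.6 -0.2]
row [ 0.1597  0.0003 -0.0007] turn -0.06
```

```bash
python3 -m inch '[[0.02,0,-0.0007,0],[0.05,0,-0.0007,0],[0.085,0,-0.0007,0],[0.115,0,-0.0007,0],[0.135,0,-0.0007,0],[0.148,0,-0.0007,0],[0.155,0,-0.0007,0],[0.157,0,-0.0007,0],[0.157,0,-0.0007,0],[0.157,0,-0.0007,0]]'; python3 -m inch '[[0.001,0,0,0],[0.001,0,0,0],[0.0015,0,0,0],[0.0015,0,0,0],[0.002,0,0,0],[0.002,0,0,0]]'|grep -E 'pos|force';python3 -m inch '[[0.0005,0,0,0],[0.0005,0,0,0],[0.001,0,0,0],[0.001,0,0,0]]'|grep -E 'pos|force'
```

```text
time: 19.4
tcp_pos: [0.4731, 0.1977, 0.0443]
orientation: [[0.001, 0.965, 0.264], [0.0, 0.264, -0.965], [-1.0, 0.002, -0.0]]
wrist_force: [-0.3, 0.4, -1.3]
finger_gap: 0.0297
tcp_pos: [0.4724, 0.1974, 0.0414]
wrist_force: [-0.5, -0.7, 0.3]
tcp_pos: [0.4725, 0.1975, 0.0404]
wrist_force: [-0.8, 0.8, -1.1]
```

```bash
for i in 1; do python3 -m inch '[[0.0005,0,0,0],[0.0005,0,0,0]]'|grep -E 'pos|force'; python3 -m inch '[[0.0005,0,0,0],[0.0005,0,0,0]]'|grep -E 'pos|force'; done
```

```text
tcp_pos: [0.4727, 0.1975, 0.0404]
wrist_force: [-1.8, 0.3, 3.0]
tcp_pos: [0.4729, 0.1976, 0.0403]
wrist_force: [-1.6, -0.5, 5.5]
```

```bash
python3 -m inch '[[-0.0005,0,0,0],[-0.0005,0,0,0],[-0.0005,0,0,0],[-0.0005,0,0,0],[-0.0005,0,0,0],[-0.01,0,0,0],[-0.04,0,0,0],[-0.09,0,0,0],[-0.14,0,0,0],[-0.15,0,0,0]]' 0.095; python3 -m inch '[[0,0,0,0],[0,0,0,0]]'; python3 go.py 0.5073 -0.2163 0.19 3.9
```

```text
time: 22.4
tcp_pos: [0.4749, 0.1982, 0.1951]
orientation: [[0.009, 0.965, 0.264], [0.003, 0.264, -0.965], [-1.0, 0.009, -0.0]]
wrist_force: [0.0, 0.4, -0.6]
finger_gap: 0.0949
time: 22.65
tcp_pos: [0.4714, 0.1971, 0.1874]
orientation: [[-0.003, 0.965, 0.264], [-0.001, 0.264, -0.965], [-1.0, -0.003, 0.0]]
wrist_force: [0.6, 0.8, -0.5]
finger_gap: 0.095
t 22.65 tcp [0.4714 0.1971 0.1874] yaw 15.29 gap 0.095 F [ 0.6  0.8 -0.5]
row [-0.0023 -0.0744  0.4082] turn 11.39
```

```bash
python3 -m inch '[[0,-0.006,0.03,1],[0,-0.015,0.08,3],[0,-0.025,0.135,5],[0,-0.035,0.19,7],[0,-0.045,0.245,9],[0,-0.055,0.3,11],[0,-0.065,0.35,11.4],[0,-0.073,0.39,11.4],[0,-0.0756,0.4084,11.4],[0,-0.0756,0.4084,11.4]]'; python3 -m inch '[[0,0,0,0],[0,0,0,0]]'; python3 go.py 0.5073 -0.2163 0.040 3.9
```

```text
time: 23.9
tcp_pos: [0.5067, -0.2165, 0.1879]
orientation: [[-0.002, 0.998, 0.066], [0.002, 0.066, -0.998], [-1.0, -0.002, -0.002]]
wrist_force: [0.0, 0.0, -0.1]
finger_gap: 0.0951
time: 24.15
tcp_pos: [0.5073, -0.2151, 0.1893]
orientation: [[-0.0, 0.998, 0.07], [0.0, 0.07, -0.998], [-1.0, -0.0, -0.0]]
wrist_force: [0.4, 0.4, -0.2]
finger_gap: 0.0948
t 24.15 tcp [ 0.5073 -0.2151  0.1893] yaw 3.99 gap 0.0948 F [ 0.4  0.4 -0.2]
row [ 1.493e-01 -1.000e-04  1.300e-03] turn 0.09
```

```bash
python3 -m inch '[[0.02,0,0,0],[0.055,0,0,0],[0.09,0,0,0],[0.12,0,0,0],[0.14,0,0,0],[0.149,0,0,0],[0.149,0,0,0],[0.149,0,0,0]]'; python3 -m inch '[[0,0,0,0],[0,0,0,0],[0,0,0,0],[0,0,0,0],[0,0,0,0],[0,0,0,0],[0,0,0,0],[0,0,0,0],[0,0,0,0]]' 0.01; python3 -m inch '[[-0.003,0,0,0],[-0.01,0,0,0],[-0.025,0,0,0],[-0.05,0,0,0],[-0.08,0,0,0],[-0.11,0,0,0],[-0.14,0,0,0],[-0.155,0,0,0],[-0.16,0,0,0],[-0.16,0,0,0]]'; python3 go.py 0.4578 0.2508 0.2 15.3;python3 - <<'E'
from h import *
a=robot.capture("scene")[100:340,250:550]
cv2.imwrite("pics/l3.png",cv2.resize(a,None,fx=2.5,fy=2.5,interpolation=cv2.INTER_CUBIC)[:,:,::-1])
E
```

```text
time: 25.15
tcp_pos: [0.5083, -0.2169, 0.0418]
orientation: [[0.002, 0.998, 0.068], [-0.001, 0.068, -0.998], [-1.0, 0.002, 0.001]]
wrist_force: [1.0, 0.8, 0.2]
finger_gap: 0.095
time: 26.28
tcp_pos: [0.5073, -0.2164, 0.0404]
orientation: [[-0.0, 0.998, 0.068], [0.0, 0.068, -0.998], [-1.0, -0.0, -0.0]]
wrist_force: [0.5, -0.7, -0.6]
finger_gap: 0.0294
time: 27.52
tcp_pos: [0.507, -0.2163, 0.1999]
orientation: [[-0.001, 0.998, 0.068], [0.0, 0.068, -0.998], [-1.0, -0.001, -0.0]]
wrist_force: [0.1, -0.2, -0.7]
finger_gap: 0.0291
t 27.52 tcp [ 0.507  -0.2163  0.1999] yaw 3.89 gap 0.0291 F [ 0.1 -0.2 -0.7]
row [ 1.000e-04 -1.740e-02 -4.693e-01] turn -11.41
```

View pics/l3.png

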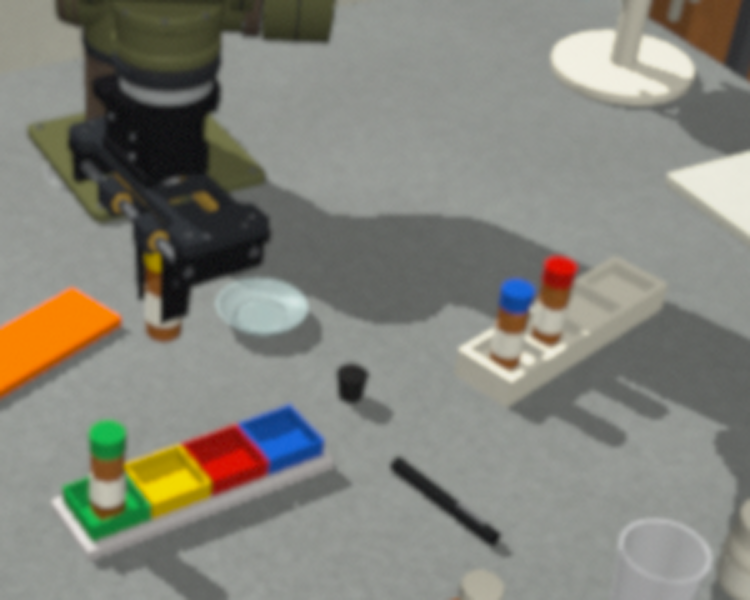

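Red and blue stand upright in their own compartments at (550,300) and (510,325), and yellow hangs upright in the jaws at (165,300). I carry it over.

```bash
python3 -m inch '[[0,-0.001,-0.02,0],[0,-0.003,-0.065,-2],[0,-0.005,-0.12,-4],[0,-0.007,-0.175,-6],[0,-0.009,-0.23,-8],[0,-0.011,-0.285,-10],[0,-0.013,-0.34,-11.4],[0,-0.015,-0.395,-11.4],[0,-0.017,-0.44,-11.4],[0,-0.0176,-0.4694,-11.4]]'; python3 -m inch '[[0,0,0,0],[0,0,0,0],[0,0,0,0]]';  python3 go.py 0.4578 0.2508 0.0405 15.3
```

```text
time: 28.82
tcp_pos: [0.4558, 0.2532, 0.1995]
orientation: [[-0.002, 0.964, 0.266], [-0.0, 0.266, -0.964], [-1.0, -0.002, -0.0]]
wrist_force: [0.2, -0.4, -0.2]
finger_gap: 0.0293
time: 29.2
tcp_pos: [0.4577, 0.2499, 0.2002]
orientation: [[-0.0, 0.965, 0.263], [-0.0, 0.263, -0.965], [-1.0, -0.0, 0.0]]
wrist_force: [-0.3, 0.2, -1.0]
finger_gap: 0.0289
t 29.2 tcp [0.4577 0.2499 0.2002] yaw 15.23 gap 0.0289 F [-0.3  0.2 -1. ]
row [ 0.1597  0.0004 -0.0009] turn -0.07
```

```bash
python3 -m inch '[[0.02,0,0,0],[0.05,0,0,0],[0.085,0,0,0],[0.115,0,0,0],[0.135,0,0,0],[0.148,0,0,0],[0.155,0,0,0],[0.157,0,0,0],[0.157,0,0,0],[0.157,0,0,0]]'; python3 -m inch '[[0.001,0,0,0],[0.001,0,0,0],[0.0015,0,0,0],[0.0015,0,0,0],[0.002,0,0,0],[0.002,0,0,0]]'|grep -E 'pos|force';python3 -m inch '[[0.0005,0,0,0],[0.0005,0,0,0],[0.001,0,0,0],[0.001,0,0,0]]'|grep -E 'pos|force'; python3 -m inch '[[0.0005,0,0,0],[0.0005,0,0,0]]'|grep -E 'pos|force'
```

```text
time: 30.45
tcp_pos: [0.4584, 0.251, 0.0443]
orientation: [[0.001, 0.965, 0.264], [0.001, 0.264, -0.965], [-1.0, 0.001, -0.0]]
wrist_force: [0.0, 0.3, -0.7]
finger_gap: 0.0294
tcp_pos: [0.4578, 0.2507, 0.0414]
wrist_force: [0.3, 0.4, -0.8]
tcp_pos: [0.4578, 0.2507, 0.0404]
wrist_force: [0.4, 0.4, -0.5]
tcp_pos: [0.458, 0.2508, 0.0404]
wrist_force: [-0.7, 0.1, 3.7]
```

```bash
python3 -m inch '[[0,0,0,0],[0,0,0,0],[0,0,0,0],[0,0,0,0],[0,0,0,0],[-0.01,0,0,0],[-0.04,0,0,0],[-0.09,0,0,0],[-0.14,0,0,0],[-0.15,0,0,0]]' 0.095; python3 -m inch '[[0,0,0,0],[0,0,0,0],[0,0,0,0],[0,0,0,0]]'; python3 go.py 0.5164 -0.2667 0.19 3.9
```

```text
time: 33.2
tcp_pos: [0.4602, 0.2517, 0.1957]
orientation: [[0.008, 0.965, 0.264], [0.004, 0.264, -0.965], [-1.0, 0.009, -0.001]]
wrist_force: [-0.3, -0.3, -0.0]
finger_gap: 0.0948
time: 33.7
tcp_pos: [0.4573, 0.2505, 0.1887]
orientation: [[-0.002, 0.965, 0.264], [-0.001, 0.264, -0.965], [-1.0, -0.002, 0.0]]
wrist_force: [0.7, -0.5, -0.1]
finger_gap: 0.0952
t 33.7 tcp [0.4573 0.2505 0.1887] yaw 15.29 gap 0.0952 F [ 0.7 -0.5 -0.1]
row [-0.001  -0.0794  0.5145] turn 11.39
```

```bash
python3 -m inch '[[0,-0.005,0.03,1],[0,-0.013,0.08,3],[0,-0.021,0.135,5],[0,-0.029,0.19,7],[0,-0.038,0.245,9],[0,-0.047,0.3,11],[0,-0.055,0.355,11.4],[0,-0.063,0.41,11.4],[0,-0.071,0.46,11.4],[0,-0.08,0.5148,11.4]]'; python3 -m inch '[[0,0,0,0],[0,0,0,0],[0,0,0,0],[0,0,0,0]]'; python3 go.py 0.5164 -0.2667 0.040 3.9
```

```text
time: 34.95
tcp_pos: [0.5163, -0.2686, 0.1895]
orientation: [[-0.0, 0.998, 0.068], [0.001, 0.068, -0.998], [-1.0, -0.0, -0.001]]
wrist_force: [0.5, -0.1, 0.3]
finger_gap: 0.095
time: 35.45
tcp_pos: [0.5166, -0.2658, 0.19]
orientation: [[0.0, 0.998, 0.07], [0.0, 0.07, -0.998], [-1.0, 0.0, -0.0]]
wrist_force: [0.1, -0.6, 0.9]
finger_gap: 0.0947
t 35.45 tcp [ 0.5166 -0.2658  0.19  ] yaw 3.99 gap 0.0947 F [ 0.1 -0.6  0.9]
row [ 0.15   -0.0002  0.0009] turn 0.09
```

```bash
python3 -m inch '[[0.02,0,0,0],[0.055,0,0,0],[0.09,0,0,0],[0.12,0,0,0],[0.14,0,0,0],[0.149,0,0,0],[0.149,0,0,0],[0.149,0,0,0]]'; python3 -m inch '[[0,0,0,0],[0,0,0,0],[0,0,0,0],[0,0,0,0],[0,0,0,0],[0,0,0,0],[0,0,0,0],[0,0,0,0],[0,0,0,0]]' 0.01; python3 -m inch '[[-0.003,0,0,0],[-0.01,0,0,0],[-0.025,0,0,0],[-0.05,0,0,0],[-0.08,0,0,0],[-0.11,0,0,0],[-0.14,0,0,0],[-0.155,0,0,0],[-0.16,0,0,0],[-0.16,0,0,0]]'; python3 go.py 0.4430 0.3048 0.2 15.3
```

```text
time: 36.45
tcp_pos: [0.5174, -0.2675, 0.0423]
orientation: [[0.002, 0.998, 0.068], [-0.001, 0.068, -0.998], [-1.0, 0.002, 0.001]]
wrist_force: [0.3, 0.0, -0.4]
finger_gap: 0.0947
time: 37.58
tcp_pos: [0.5164, -0.267, 0.0409]
orientation: [[-0.0, 0.998, 0.068], [0.0, 0.068, -0.998], [-1.0, -0.0, -0.0]]
wrist_force: [0.3, -0.8, -0.1]
finger_gap: 0.0292
time: 38.83
tcp_pos: [0.5162, -0.2668, 0.2004]
orientation: [[-0.001, 0.998, 0.068], [0.0, 0.068, -0.998], [-1.0, -0.001, -0.001]]
wrist_force: [-0.1, 0.4, -1.6]
finger_gap: 0.0291
t 38.83 tcp [ 0.5162 -0.2668  0.2004] yaw 3.89 gap 0.0291 F [-0.1  0.4 -1.6]
row [ 0.0007 -0.0342 -0.5752] turn -11.41
```

```bash
python3 -m inch '[[0,-0.001,-0.02,0],[0,-0.004,-0.065,0],[0,-0.007,-0.12,0],[0,-0.010,-0.175,0],[0,-0.013,-0.23,0],[0,-0.017,-0.285,0]]';python3 -m inch '[[0,-0.003,-0.05,-2],[0,-0.006,-0.1,-4],[0,-0.009,-0.15,-6],[0,-0.012,-0.2,-8],[0,-0.015,-0.245,-10],[0,-0.017,-0.275,-11.4],[0,-0.0173,-0.29,-11.4],[0,-0.0173,-0.29,-11.4],[0,-0.0173,-0.29,-11.4]]';  python3 go.py 0.4430 0.3048 0.041 15.3
```

```text
time: 39.58
tcp_pos: [0.4785, 0.0188, 0.1997]
orientation: [[-0.002, 0.998, 0.068], [0.001, 0.068, -0.998], [-1.0, -0.002, -0.001]]
wrist_force: [0.5, 0.1, 0.3]
finger_gap: 0.0291
time: 40.7
tcp_pos: [0.4431, 0.3036, 0.2006]
orientation: [[-0.0, 0.965, 0.263], [-0.001, 0.263, -0.965], [-1.0, -0.001, 0.001]]
wrist_force: [0.4, -0.4, -0.6]
finger_gap: 0.0293
t 40.7 tcp [0.4431 0.3036 0.2006] yaw 15.24 gap 0.0293 F [ 0.4 -0.4 -0.6]
row [ 0.1596  0.0003 -0.0013] turn -0.06
```

```bash
python3 -m inch '[[0.02,0,0,0],[0.05,0,0,0],[0.085,0,0,0],[0.115,0,0,0],[0.135,0,0,0],[0.148,0,0,0],[0.155,0,0,0],[0.157,0,0,0],[0.157,0,0,0],[0.157,0,0,0]]'; python3 -m inch '[[0.001,0,0,0],[0.001,0,0,0],[0.0015,0,0,0],[0.0015,0,0,0],[0.002,0,0,0],[0.002,0,0,0]]'|grep -E 'pos|force';python3 -m inch '[[0.0005,0,0,0],[0.0005,0,0,0],[0.001,0,0,0],[0.001,0,0,0]]'|grep -E 'pos|force'; python3 -m inch '[[0.0005,0,0,0],[0.0005,0,0,0]]'|grep -E 'pos|force'
```

```text
time: 41.95
tcp_pos: [0.4438, 0.3047, 0.0448]
orientation: [[0.001, 0.965, 0.264], [0.001, 0.264, -0.965], [-1.0, 0.002, -0.0]]
wrist_force: [-0.0, -0.4, -0.4]
finger_gap: 0.0294
tcp_pos: [0.4432, 0.3044, 0.0419]
wrist_force: [-0.0, -0.9, -0.6]
tcp_pos: [0.4432, 0.3044, 0.041]
wrist_force: [-0.9, 0.0, -0.7]
tcp_pos: [0.4433, 0.3045, 0.0409]
wrist_force: [-0.9, -1.1, 3.2]
```

Contact. Release, rise and back away to the side.

```bash
python3 -m inch '[[0,0,0,0],[0,0,0,0],[0,0,0,0],[0,0,0,0],[0,0,0,0],[-0.01,0,0,0],[-0.04,0,0,0],[-0.09,0,0,0],[-0.14,0,0,0],[-0.15,0,0,0]]' 0.095; python3 -m inch '[[0,0,0.05,0],[0,0,0.1,0],[0,0,0.15,0],[0,0,0.2,0],[0,0,0.25,0],[0,0,0.3,0],[0,0,0.35,0],[0,0,0.4,0],[0,0,0.43,0],[0,0,0.43,0]]'; python3 -m inch '[[0,0,0,0],[0,0,0,0],[0,0,0,0]]'; python3 - <<'E'
from h import *
S=robot.capture("scene");T=robot.capture("top")
a=S[150:290,400:550];b=T[190:280,120:260]
f=lambda i,s:cv2.resize(i,None,fx=s,fy=s,interpolation=cv2.INTER_CUBIC)
a=f(a,2.6);b=f(b,2.8);o=np.zeros((400,800,3),np.uint8);o[:a.shape[0],:a.shape[1]]=a;o[:b.shape[0],400:400+b.shape[1]]=b
cv2.imwrite("pics/end.png",o[:,:,::-1])
t=np.radians(15.3);X=np.array([np.cos(t),np.sin(t)]);Y=np.array([-np.sin(t),np.cos(t)])
for c in HUE:
    r=[]
    for im,(x0,y0,x1,y1) in((S,(400,150,550,290)),(T,(120,190,260,280))):
        w=np.zeros(im.shape[:2],np.uint8);w[y0:y1,x0:x1]=mask(im,c)[y0:y1,x0:x1]
        k,l,st,ce=cv2.connectedComponentsWithStats(w);r.append(ce[1+st[1:,4].argmax()])
    p,e=tri(*r);d=p[:2]-[.4652,.2238];print(c,p.round(4),"gap",round(e,4),"tray x,y",(d@X).round(4),(d@Y).round(4))
E
```

```text
time: 44.7
tcp_pos: [0.4455, 0.3057, 0.1963]
orientation: [[0.008, 0.965, 0.264], [0.004, 0.264, -0.965], [-1.0, 0.009, -0.002]]
wrist_force: [0.2, 0.8, 0.2]
finger_gap: 0.0951
time: 45.95
tcp_pos: [0.5562, -0.112, 0.1895]
orientation: [[-0.002, 0.965, 0.261], [0.0, 0.261, -0.965], [-1.0, -0.002, -0.001]]
wrist_force: [-0.2, -0.3, -0.4]
finger_gap: 0.0953
time: 46.32
tcp_pos: [0.5565, -0.1095, 0.1905]
orientation: [[0.0, 0.964, 0.265], [0.0, 0.265, -0.964], [-1.0, 0.0, -0.0]]
wrist_force: [-0.5, -0.7, -0.4]
finger_gap: 0.0953
red [0.4731 0.1994 0.0946] gap 0.0018 tray x,y 0.0012 -0.0256
yellow [0.4589 0.2524 0.0922] gap 0.0026 tray x,y 0.0015 0.0292
green [0.4439 0.3052 0.0926] gap 0.0013 tray x,y 0.001 0.0842
blue [0.4878 0.1421 0.095 ] gap 0.002 tray x,y 0.0002 -0.0847
```

View pics/end.png

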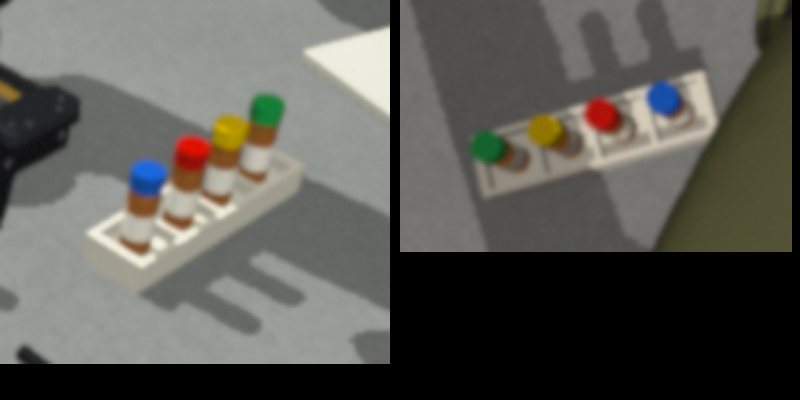

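All four vials stand upright, one to a compartment. From left to right in the top half they are green (490,147), yellow (546,130), red (603,115) and blue (664,98), the reverse of the rack. I hand the job in.

```bash
python3 -c "
from bench import robot
print(robot.finish_job())"
```

```text
the job is handed in; nothing more can be done
None
```

All four vials are in the white tray in reverse order, and the job is handed in at about 46 s of robot time. On the rack they stood blue, red, yellow, green from left to right; in the tray they now stand green, yellow, red, blue.

- **Setting down:** each vial was lowered in 0.5 mm steps until the wrist force showed it touching the compartment floor (about 3–6 N), and only then released.
- **Final positions:** the cap positions from both cameras put the vials at tray y of about 84, 29, -26 and -85 mm, against targets of 84, 28, -28 and -84 mm, and within 2 mm of the centre line.
- **Heights:** the cap centres measured 92–95 mm high, which fits vials standing on the 16 mm floors.
- **Last picture:** all four were upright, with the gripper empty and clear of them.

No check failed. The two cameras disagreed by at most 2.6 mm in that last check (4 mm when first locating the vials), and the tray corner seen in the picture differed from my estimate by about 2 pixels. Both are small against the clearance of about 11 mm around each vial.

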